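# Load two reagent packs into a sprung magazine

### The job

Load the analyser's spring-loaded magazine with both purple-lidded reagent packs: one after the other, press each pack flat, lid up, down through the magazine's mouth until the sprung green lips snap over it, and leave both packs held under the lips. Leave the orange-lidded pack where it lies.

Things in the scene. Friction and masses are not known exactly. Their poses are not given: they have to be found in the camera images.
- purple_a_mid (a point): Reagent pack, a flat closed plastic block 36 (x) by 80 (y) by 24 (z) mm, about 80 g, white with a purple lid on top, lying flat on the bench lid up. The point is its centre, 12 mm above its underside; x runs along its short side (grasp it across these 36 mm), y along its long side, z up. There are two alike; either may go in first, either way round.
- purple_b_mid (a point): The second purple-lidded reagent pack, the same in every way as the first (36 by 80 by 24 mm). The point is its centre, axes alike. Each pack goes in with its x along the magazine's x. Pushing it down past the lips takes 5 to 15 N; they snap over it once its top is below 74 mm. Push the top to about 68 mm, then let go: it rises against the lips. The second goes in to the same height, pushing the first down.
- orange_mid (a point): A reagent pack of the same shape and size with an orange lid; not to be loaded, to be left lying. The point is its centre, axes as for the others.
- magazine: Fixed grey-blue open-topped magazine; origin: centre of its underside, z up. Channel 42 (x) by 86 (y) mm, walls 94 high, white flares to 103 widen the mouth 8 each way; x sides open over the middle 56 mm down to the 8 mm base plate, for fingers. At each y end a sprung green lip juts in 8 mm, flat underside 74 mm up, sloped on top. Yellow sprung floor: top at 73 mm, sinks up to 58, 3 to 8 N.
Things that resemble listed ones, but are neither listed nor needed, are in the scene too. Leave any pink or turquoise look-alike of the part that bears purple_a_mid alone.

How it is judged (in metres and radians):
On the way:
1. one purple pack has been pushed in below the lips (((z of purple_a_mid in the frame of magazine between 0.02 and 0.0645 m and x of purple_a_mid in the frame of magazine between -0.01 and 0.01 m and y of purple_a_mid in the frame of magazine between -0.01 and 0.01 m and angle between purple_a_mid's own z axis and vertical below 0.17 rad) or (z of purple_b_mid in the frame of magazine between 0.02 and 0.0645 m and x of purple_b_mid in the frame of magazine between -0.01 and 0.01 m and y of purple_b_mid in the frame of magazine between -0.01 and 0.01 m and angle between purple_b_mid's own z axis and vertical below 0.17 rad))), for 0.2 s.
At the end, for the whole second after the job is handed in: Both purple packs rest in the magazine under the lips: centres within 10 mm of its axis in its x and y, between 20 and 64.5 mm above its underside (62 mm when held against the lips), lid up within 10 degrees of level; the orange pack within 40 mm of its start (z of purple_a_mid in the frame of magazine between 0.02 and 0.0645 m and x of purple_a_mid in the frame of magazine between -0.01 and 0.01 m and y of purple_a_mid in the frame of magazine between -0.01 and 0.01 m and angle between each of purple_a_mid, purple_b_mid's own z axis and vertical below 0.17 rad and z of purple_b_mid in the frame of magazine between 0.02 and 0.0645 m and x of purple_b_mid in the frame of magazine between -0.01 and 0.01 m and y of purple_b_mid in the frame of magazine between -0.01 and 0.01 m and linear speed of each of purple_a, purple_b below 0.02 m/s and distance of orange_mid from where it was at the start of the episode below 0.04 m); the robot touches nothing.
It fails at once if the orange-lidded pack is moved more than 40 mm (distance of orange_mid from where it was at the start of the episode above 0.04 m).
It also fails if it takes over 58 s, if anything falls off the work surface, if the arm or the gripper's body presses on something with over 40 N, if the wrist force passes 120 N, or if a joint passes its speed limit or range.

### The arm

A 6-joint arm with a two-finger parallel gripper is mounted at the origin on the work surface. World frame = base frame: x ahead of the robot, y to its left, z up, the work surface at z = 0. Lengths are in mm, angles in rad, forces in N, time in s.
With the tool pointing down it reaches from about 275 to 750 mm from the base axis. Payload 10.2 kg.
Tool frame: the origin (TCP) lies midway between the tips of the shut fingers; the grasp point (between the pads) lies 19 mm behind it (ctrl.pinch_z is the distance from the TCP to the grasp point, in mm); x points along the fingers, z is the direction in which the jaws open and shut, and the axes are right-handed (so a half turn about x gives the same grasp; the last joint's range is limited). The gripper opens to 85 mm and grips with 20 to 120 N. Pads are 22 mm wide; open, the fingers measure 114 mm over their backs; the gripper's body (76 mm by 85 mm) begins 54 mm behind the grasp point. The pads swing forward as they close: fully open they stand 13 mm farther back than shut.
Start: joints at [1.072, 0.313, 1.498, -0, 1.331, -0.223], TCP at [142.979, 505.161, 231.294] pointing down, gripper open.
Joint ranges: [-2.94, 2.94], [-0.97, 2.17], [0.19, 2.56], [-1.23, 4.37], [0.02, 3.11], [-2.88, 2.88]. Speed limits (rad/s): [2.39, 2.39, 3.01, 3.14, 3.14, 3.14].

### API

Orientations are given as a unit quaternion [w, x, y, z].
In Python, from rig import ctrl, capture, workorder, nets gives the robot as it stands. The module is installed in compiled form; this text tells all that it offers.
- The arm moves only by the tool send_rows, never from a script. Its argument "rows" is text: rows parted by semicolons, each of 5 numbers parted by spaces: the opening, from 0 (shut) to 1 (fully open), then the shift along the tool's x, y, z in cm, then the turn about the tool's x in units of 5 degrees (1.0 is 5 degrees). In form: grip x y z yaw; .... A call has 1 to 12 rows; each row is the pose to reach, as a shift and turn from the pose commanded when the call began, along the tool's axes at that moment; what a row does not reach only later rows make up. A row lasts 1/10 s, in which the tool goes at most 50 mm and 8.59 degrees, less where a joint would pass 70% of its speed; a pose out of reach is approached as far as the arm can. A call with a gripper value outside its range is refused whole. The fingers move at their own pace and stop on an object; "grip_force" is the grip in N (left out, the last holds). Time passes only in rows, so rows that repeat a pose let the fingers close. It gives the time, the measured TCP pose, the force and the opening at its end, in the units of the state.
- ctrl.sense(): the state, without advancing time (a new reading comes with each control period).
- capture(name): name is "side" or "top" or "wrist"; returns a dict with "pixels" (480x640x3 uint8, red, green, blue), "intrinsics" (3x3 intrinsics, pixels), "dist" ([k1, k2, p1, p2, k3] as OpenCV has them; the pictures are not rectified), "view" (4x4, takes a point from world to camera coordinates); the wrist camera has in their place "mount" (4x4, takes a point from camera to tool coordinates, whose origin is the TCP and whose axes are the tool frame's). Camera axes: x right, y down, z forward; pixel columns grow to the right and rows downward; lengths in mm; the calibration is good to about 2 mm. A picture is of the moment at which its call begins: read the wrist's pose just before it. There is no depth.
- workorder.finish_job(): hands the job in, once; it reports no verdict.
Trained networks look in a picture, given as the dict that the camera call returned (one of the last four; its "shot" number tells which), for a name from the list of things; names that differ only in an ending like _2 or _b are one class to them, and where a whole thing is asked for, a point or a joint stands for the part that bears it (a point fixed in the world has none). Each returns a list of dicts, best first, with "confidence" (0 to 1); they miss things now and then, are a little off and sometimes report something else, mostly with a low value. They report only what shows in the picture. A call takes as long as a camera call. They do not tell look-alikes from the thing itself.
- nets.boxes_of(picture, target): "location" ([x, y, z] in mm, in world coordinates, good to about 4 mm: the middle of the surface that is visible of it).
- nets.spot_point(picture, target): "location" ([x, y, z] in mm, in world coordinates, good to about 4 mm: a listed point, or the origin of a listed thing).
The state is a dict: "time_s": time; "joints": joint angles; "dq": joint speeds; "tau": joint torques, N m; "eef_pos": TCP position; "ee_rot": TCP orientation; "force": force on the tool from outside, world axes, zero at the start; "wrist_torque": the same for the moment, N m; "grip_width": opening from 0.0 (shut) to 1.0 (fully open).
Only numpy, scipy, OpenCV 4.12 (cv2) and the standard library are available. Lean on these libraries where they do the work, as an engineer would, in place of code of your own. Each camera call takes 0.05 s, during which the arm holds its last target.

## Working session

There is one attempt and no reset: what is moved stays moved. The work goes in short steps, Python scripts to look and compute and a tool call to move; the robot and the scene stay as the last step left them, time stands still between calls to the robot, and variables do not carry over. Pictures are saved under pics/ and viewed, and the job is handed in when it is done.

Besides the shell and the picture viewer there is one more tool, called after "Emit:" as a command line: name --argument value ..., lists and objects as JSON in quotes. send_rows: Moves the arm, as the interface text tells. Its arguments: {"type":"object","properties":{"rows":{"type":"string"},"grip_force":{"type":"number"}},"required":["rows"]}

```bash
mkdir -p pics; cat > h.py <<'E'
import numpy as np, cv2
from rig import ctrl, capture, workorder, nets
def save(p,n): cv2.imwrite(f'pics/{n}.png',cv2.cvtColor(p['pixels'],cv2.COLOR_RGB2BGR))
E
python3 - <<'E'
from h import *
s=ctrl.sense();print(s)
for n in ['side','top']:
    p=capture(n);save(p,n+'0')
    print(n,p['intrinsics'].tolist() if hasattr(p['intrinsics'],'tolist') else p['intrinsics'],np.round(p['view'],3).tolist())
    for t in ['purple_a_mid','orange_mid','magazine']:
        for f in (nets.spot_point,nets.boxes_of):
            print(t,f.__name__,[(np.round(d['location'],0).tolist(),round(d['confidence'],2)) for d in f(p,t)])
E
```

```text
{'time_s': 0.0, 'joints': array([ 1.07158305e+00,  3.13456865e-01,  1.49847044e+00,  4.66842014e-06,
        1.33101308e+00, -2.23421426e-01]), 'dq': array([-0.00212789, -0.00211012, -0.0006041 , -0.00106356, -0.00101222,
       -0.00037515]), 'tau': array([-1.42454319e-03, -4.12261641e+01, -2.59737897e+01, -2.20881307e-04,
        4.14822440e-03,  1.46281604e-05]), 'eef_pos': array([142.8498531 , 504.90887917, 230.71901506]), 'ee_rot': array([ 0.56354853, -0.42671825,  0.56441842,  0.42632903]), 'force': array([-0.79110856, -0.03374521,  0.09765842]), 'wrist_torque': array([ 0.00497438, -0.02348411,  0.01944767]), 'grip_width': 0.9968682679879389}
side [[468.5392357238685, 0.0, 319.292626019636], [0.0, 468.5392357238685, 242.43601150448723], [0.0, 0.0, 1.0]] [[0.98, -0.201, -0.008, -536.894], [-0.147, -0.688, -0.71, 198.009], [0.138, 0.697, -0.704, 750.994], [0.0, 0.0, 0.0, 1.0]]
purple_a_mid call [([722.0, 310.0, 9.0], 0.96), ([407.0, 448.0, 12.0], 0.86), ([687.0, 439.0, 19.0], 0.83), ([607.0, 243.0, 15.0], 0.78)]
purple_a_mid call [([688.0, 425.0, 30.0], 0.91), ([409.0, 428.0, 23.
[... 190 characters left out ...]
0, 4.0], 0.72)]
magazine call [([504.0, -192.0, 14.0], 0.65)]
top [[513.0343758597431, 0.0, 318.7900608021442], [0.0, 513.0343758597431, 235.513657516894], [0.0, 0.0, 1.0]] [[-0.071, -0.998, -0.001, 148.768], [-0.974, 0.069, -0.214, 553.35], [0.214, -0.014, -0.977, 976.15], [0.0, 0.0, 0.0, 1.0]]
purple_a_mid call [([689.0, 440.0, 12.0], 0.89), ([725.0, 311.0, 10.0], 0.73), ([603.0, 247.0, 9.0], 0.67), ([403.0, 451.0, 8.0], 0.64)]
purple_a_mid call [([404.0, 449.0, 23.0], 0.87), ([601.0, 246.0, 22.0], 0.82), ([720.0, 313.0, 20.0], 0.62), ([681.0, 436.0, 22.0], 0.58)]
orange_mid call []
orange_mid call []
magazine call [([511.0, -169.0, 1.0], 0.61)]
magazine call [([498.0, -163.0, 9.0], 0.91)]
```

View pics/side0.png

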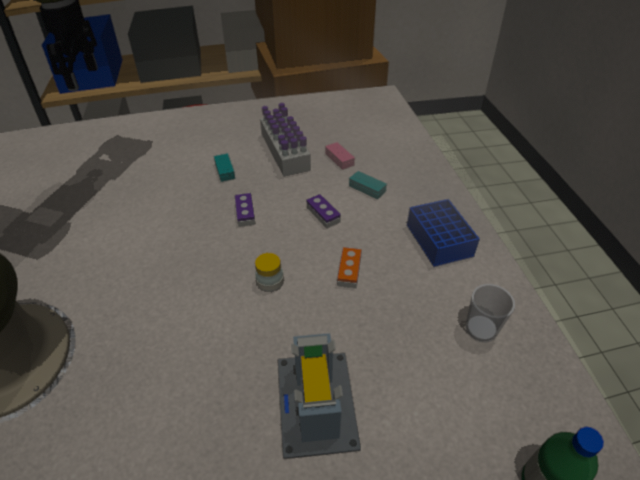

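View pics/top0.png

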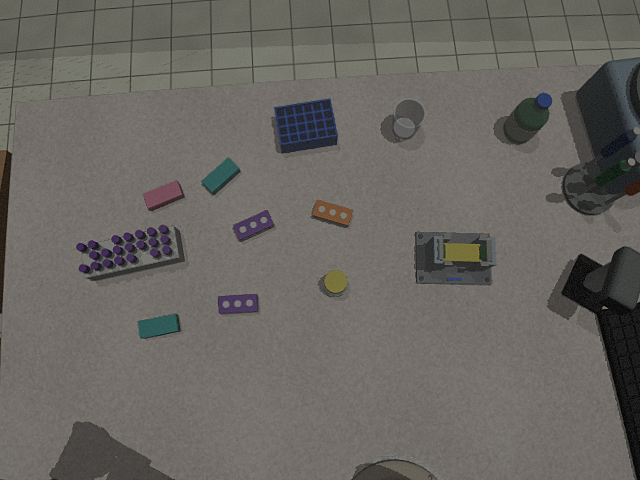

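The side view shows purple packs at about (245,208) and (323,209), orange at (350,266), and the magazine at (316,390). The top view shows the purple packs at (238,303) and (253,225), orange at (332,213), and the magazine at (455,257). The nets also report look-alikes (turquoise and pink), so I'll segment by colour and triangulate.

```bash
cat >> h.py <<'E'
def ray(p,uv,T=None):
    K=np.array(p['intrinsics']);V=np.array(p['view']) if T is None else T
    n=cv2.undistortPoints(np.array(uv,float).reshape(-1,1,2),K,np.array(p['dist'])).reshape(-1,2)
    d=np.c_[n,np.ones(len(n))]@V[:3,:3]; o=-V[:3,:3].T@V[:3,3]
    return o,d
def onz(p,uv,z,T=None):
    o,d=ray(p,uv,T); return o+d*((z-o[2])/d[:,2])[:,None]
def tri(r):  # list of (o,d)
    A=0;b=0
    for o,d in r:
        d=d/np.linalg.norm(d);M=np.eye(3)-np.outer(d,d);A=A+M;b=b+M@o
    return np.linalg.solve(A,b)
RNG={'purple':((125,80,40),(150,255,255)),'orange':((5,150,100),(15,255,255)),'yellow':((22,150,80),(32,255,255))}
def blobs(p,c,amin=60):
    hsv=cv2.cvtColor(p['pixels'],cv2.COLOR_RGB2HSV)
    m=cv2.inRange(hsv,*RNG[c]); m=cv2.morphologyEx(m,cv2.MORPH_CLOSE,np.ones((7,7)))
    cs,_=cv2.findContours(m,cv2.RETR_EXTERNAL,cv2.CHAIN_APPROX_NONE)
    return [k.reshape(-1,2) for k in cs if cv2.contourArea(k)>amin]
def rect(p,k,z,T=None):
    w=onz(p,k,z,T)[:,:2].astype(np.float32)
    (c,s,a)=cv2.minAreaRect(w)
    b=cv2.boxPoints((c,s,a)); e=[b[1]-b[0],b[2]-b[1]]; L=max(e,key=np.linalg.norm)
    return np.round(c,1),np.round(sorted(s),1),round(np.degrees(np.arctan2(L[1],L[0]))%180,1)
E
python3 - <<'E'
from h import *
for n in ['side','top']:
    p=capture(n)
    for c,z in (('purple',24),('orange',24),('yellow',73)):
        for k in blobs(p,c): 
            print(n,c,k.mean(0).round(),*rect(p,k,z))
    im=cv2.cvtColor(p['pixels'],cv2.COLOR_RGB2BGR)
    u=(240,300,400,480) if n=='side' else (400,210,510,300)
    cv2.imwrite(f'pics/{n}mag.png',cv2.resize(im[u[1]:u[3],u[0]:u[2]],None,fx=5 if n=='top' else 4.4 if False else 3.3,fy=5 if n=='top' else 3.3,interpolation=cv2.INTER_CUBIC))
E
```

```text
side purple [323. 208.] [605.2 241.5] [36.5 82.4] 111.7
side purple [244. 206.] [442.5 280.4] [34.  83.1] 89.2
side purple [282. 123.] [572.5 602.9] [ 62.3 202.2] 98.6
side orange [349. 264.] [620.8  74.6] [34.7 79.6] 69.0
side yellow [315. 378.] [ 508. -170.] [36.3 72. ] 84.2
side yellow [267. 262.] [469.6  63.5] [42.3 42.4] 78.1
top purple [238. 303.] [440.9 283.6] [34.8 78. ] 89.7
top purple [121. 249.] [572.7 522.3] [ 64.8 199.6] 97.9
top purple [253. 225.] [603.8 245.5] [34.7 78.1] 111.2
top orange [332. 212.] [618.7  76.5] [33.9 77.4] 69.0
```

View pics/sidemag.png

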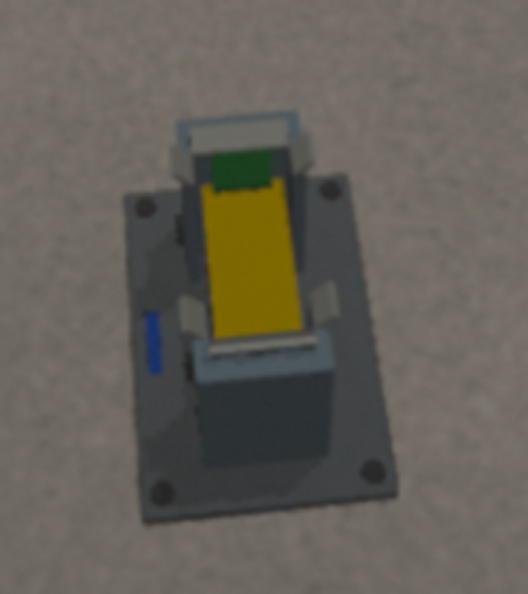

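View pics/topmag.png

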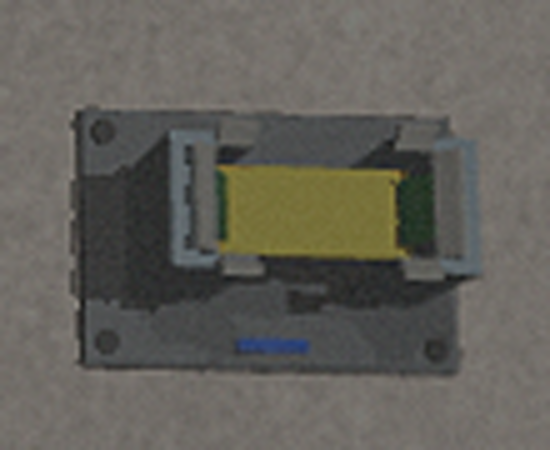

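```bash
python3 - <<'E'
from h import *
S=capture('side');Tp=capture('top')
sp=np.array([(125,195),(347,175),(397,495),(145,521)])/3.3+[240,300]
tp=np.array([(457,374),(447,118),(78,110),(82,366)])/5+[400,210]
# order tentative; print plane positions
for z in (0,8): 
  a=onz(S,sp,z)[:,:2];b=onz(Tp,tp,z)[:,:2]
  print(z,a.round(1).tolist(),a.mean(0).round(1));print(b.round(1).tolist(),b.mean(0).round(1))
sr=np.array([(178,122),(298,112),(332,345),(192,368)])/3.3+[240,300]
tr=np.array([(478,140),(480,275),(172,267),(170,130)])/5+[400,210]
for q,p in ((sr,S),(tr,Tp)):
  a=onz(p,q,94)[:,:2];print('rim',a.round(1).tolist(),a.mean(0).round(1))
# yellow floor corners at 73
a=onz(S,np.array([(202,184),(285,178),(302,332),(214,338)])/3.3+[240,300],73)[:,:2];print('ys',a.round(1).tolist(),a.mean(0).round(1))
a=onz(Tp,np.array([(217,167),(402,170),(403,258),(220,250)])/5+[400,210],73)[:,:2];print('yt',a.round(1).tolist(),a.mean(0).round(1))
print(ctrl.sense()['time_s'])
E
```

```text
0 [[461.9, -85.8], [571.4, -97.1], [554.5, -257.1], [447.0, -246.1]] [ 508.7 -171.5]
[[443.3, -248.2], [553.8, -259.4], [568.6, -99.6], [458.7, -89.2]] [ 506.1 -174.1]
8 [[461.8, -90.8], [569.9, -101.9], [553.3, -260.0], [447.1, -249.1]] [ 508.  -175.4]
[[442.6, -245.4], [552.2, -256.6], [566.9, -97.9], [457.8, -87.6]] [ 504.9 -171.9]
rim [[488.4, -112.0], [541.0, -117.7], [530.3, -227.6], [474.8, -225.8]] [ 508.6 -170.8]
rim [[525.4, -237.0], [472.0, -230.1], [484.0, -109.7], [538.1, -115.3]] [ 504.9 -173. ]
ys [[494.8, -132.1], [531.1, -136.6], [522.5, -209.6], [486.7, -204.8]] [ 508.8 -170.8]
yt [[526.0, -137.5], [519.4, -212.0], [483.9, -207.6], [492.5, -134.6]] [ 505.5 -172.9]
0.9
```

```bash
cat >> h.py <<'E'
from scipy.spatial.transform import Rotation as R
def pose():
    s=ctrl.sense();q=s['ee_rot'];return s,s['eef_pos'],R.from_quat([q[1],q[2],q[3],q[0]]).as_matrix()
def go(x,y,z,psi):
    s,p,M=pose()
    sh=M.T@(np.array([x,y,z])-p)/10
    # want tool z perpendicular to long axis => tool y along +-long axis
    cur=np.degrees(np.arctan2(M[1,1],M[0,1]))
    d=(psi-cur+90)%180-90   # world z rotation; tool x down => about tool x: -d
    print('t',round(s['time_s'],2),'p',p.round(1),'toolx',M[:,0].round(3),'yaxis ang',round(cur,1),'F',s['force'].round(1),'g',round(s['grip_width'],3))
    print('shift cm',sh.round(2),'yaw',round(-d/5,2),'alt',round((-d+(180 if d>0 else -180))/5,2))
def wristT():
    s,p,M=pose();c=capture('wrist');T=np.eye(4);T[:3,:3]=M;T[:3,3]=p
    return c,np.linalg.inv(T@np.array(c['mount']))
E
python3 - <<'E'
from h import *
go(441.5,282,160,89.5)
E
```

```text
t 0.9 p [143.  505.2 231.3] toolx [ 0.  0. -1.] yaxis ang 164.2 F [ 0.4 -0.2  1. ] g 1.0
shift cm [  7.13 -34.8  -13.35] yaw 14.94 alt -21.06
```

Emit:
send_rows --rows "1 7.1 -34.8 -13.3 14.9;1 7.1 -34.8 -13.3 14.9;1 7.1 -34.8 -13.3 14.9;1 7.1 -34.8 -13.3 14.9;1 7.1 -34.8 -13.3 14.9;1 7.1 -34.8 -13.3 14.9;1 7.1 -34.8 -13.3 14.9;1 7.1 -34.8 -13.3 14.9;1 7.1 -34.8 -13.3 14.9;1 7.1 -34.8 -13.3 14.9;1 7.1 -34.8 -13.3 14.9;1 7.1 -34.8 -13.3 14.9" --grip_force 100

```text
time_s: 2.1
eef_pos: [441.2, 282.9, 160.5]
ee_rot: [0.707, 0.001, 0.707, -0.001]
force: [-0.3, 0.6, 0.5]
grip_width: 1.001
```

```bash
python3 - <<'E'
from h import *
c,T=wristT();save(c,'w1')
for k in blobs(c,'purple'): print(k.mean(0).round(),len(k),*rect(c,k,24,T))
go(441.5,282,60,89.5)
E
```

```text
[554. 269.] 297 [602.8 248.2] [37.2 81.8] 111.1
[322. 215.] 328 [441.8 287.1] [35.2 79.2] 89.6
t 2.15 p [441.2 282.9 160.5] toolx [ 0.  0. -1.] yaxis ang 89.8 F [ 1.   0.3 -0.3] g 1.002
shift cm [10.05 -0.09  0.02] yaw 0.07 alt -35.93
```

View pics/w1.png

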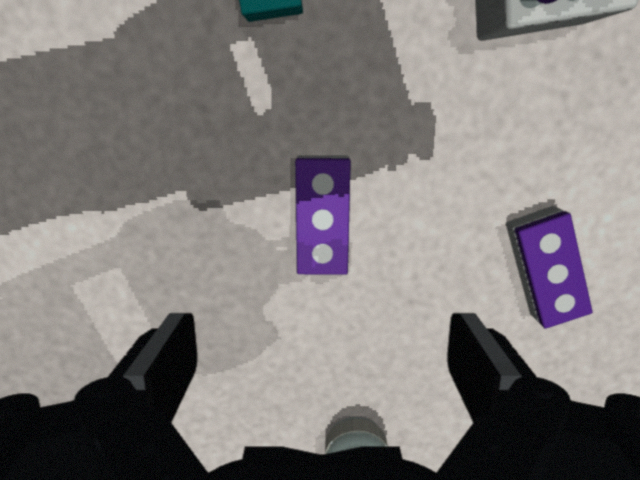

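The wrist picture shows the pack at (322,215), centred between the fingers. The second purple pack is at (554,269). Now I'll descend and grasp.

Emit:
send_rows --rows "1 5 0.1 0 0;1 10 0.1 0 0;1 14 0.1 0 0;1 15.9 0.1 0 0;1 15.9 0.1 0 0;0.3 15.9 0.1 0 0;0.2 15.9 0.1 0 0;0.2 15.9 0.1 0 0;0.2 15.9 0.1 0 0;0.2 15.9 0.1 0 0"

```text
time_s: 3.15
eef_pos: [442.5, 283.8, 2.8]
ee_rot: [0.708, 0.002, 0.706, -0.001]
force: [-1.7, 0.3, 8.5]
grip_width: 0.402
```

```bash
python3 - <<'E'
from h import *
c,T=wristT();save(c,'w2')
go(441.5,282,60,89.5)
E
```

```text
t 3.2 p [442.5 283.8   2.8] toolx [ 0.003  0.001 -1.   ] yaxis ang 89.7 F [-0.1 -0.5  7.4] g 0.396
shift cm [-5.72 -0.17 -0.09] yaw 0.04 alt -35.96
```

View pics/w2.png

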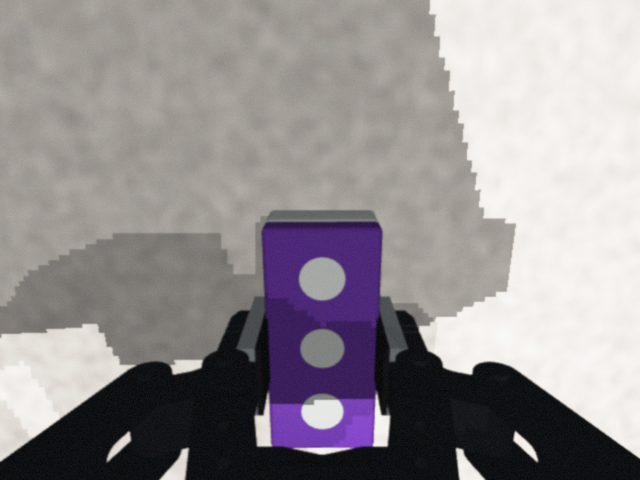

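```bash
python3 - <<'E'
from h import *
c,T=wristT()
for k in blobs(c,'purple'): print(k.mean(0).round(),len(k),*rect(c,k,24,T))
print(onz(c,[[322,349]],24,T))
E
```

```text
[322. 333.] 657 [442.8 287.5] [35.8 81. ] 89.8
[[442.90117902 285.9602692   24.        ]]
```

Emit:
send_rows --rows "0.2 -3 0 0 0;0.2 -8 0 0 0;0.2 -13 0 0 0;0.2 -18 0 0 0;0.2 -20 0 0 0;0.2 -20 0 0 0"

```text
time_s: 3.85
eef_pos: [442.7, 283.9, 204.9]
ee_rot: [0.709, 0.003, 0.705, -0.001]
force: [-0.2, 0.2, -0.1]
grip_width: 0.397
```

```bash
python3 - <<'E'
from h import *
c,T=wristT()
z=ctrl.sense()['eef_pos'][2]+21
for k in blobs(c,'purple'): print(k.mean(0).round(),len(k),*rect(c,k,z,T))
print(onz(c,[[322,349]],z,T))
save(c,'w3')
go(507,-172,202,84.5)
E
```

```text
[322. 333.] 655 [443.  285.8] [36.4 82.7] 89.6
[522. 250.] 258 [504.1 317.4] [14.1 31.1] 111.0
[545.   6.] 238 [502.  383.7] [ 4.9 28.9] 179.8
[[442.98651075 284.29537346 223.33195596]]
t 3.9 p [441.8 283.5 202.3] toolx [ 0.002  0.001 -1.   ] yaxis ang 89.7 F [-0.5 -0.4 -1.2] g 0.402
shift cm [ 1.000e-02 -4.552e+01  6.750e+00] yaw 1.04 alt -34.96
```

View pics/w3.png

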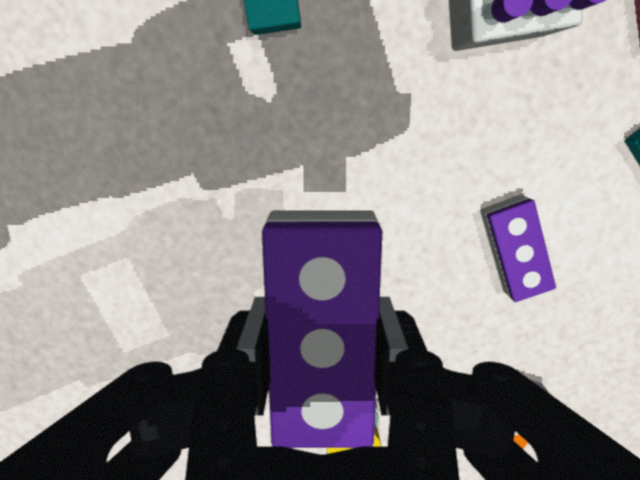

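Emit:
send_rows --rows "0.2 0 -45.5 6.7 1;0.2 0 -45.5 6.7 1;0.2 0 -45.5 6.7 1;0.2 0 -45.5 6.7 1;0.2 0 -45.5 6.7 1;0.2 0 -45.5 6.7 1;0.2 0 -45.5 6.7 1;0.2 0 -45.5 6.7 1;0.2 0 -45.5 6.7 1;0.2 0 -45.5 6.7 1;0.2 2 -45.5 6.7 1;0.2 4 -45.5 6.7 1"

```text
time_s: 5.1
eef_pos: [505.6, -171.8, 159.2]
ee_rot: [0.706, 0.033, 0.707, -0.033]
force: [0.2, 0.6, -1.1]
grip_width: 0.403
```

```bash
python3 - <<'E'
from h import *
go(507,-172,140,84.5)
c,T=wristT();save(c,'w4')
p=capture('side');save(p,'s4')
q=capture('top');save(q,'t4')
im=cv2.resize(p['pixels'][240:480,220:440],None,fx=2.4,fy=2.4,interpolation=cv2.INTER_CUBIC)
cv2.imwrite('pics/s4c.png',im[:,:,::-1])
E
```

```text
t 5.1 p [ 505.6 -171.8  159.2] toolx [-0.002  0.001 -1.   ] yaxis ang 84.7 F [ 0.2  0.6 -1.1] g 0.403
shift cm [ 1.92 -0.01  0.15] yaw 0.03 alt -35.97
```

View pics/w4.png

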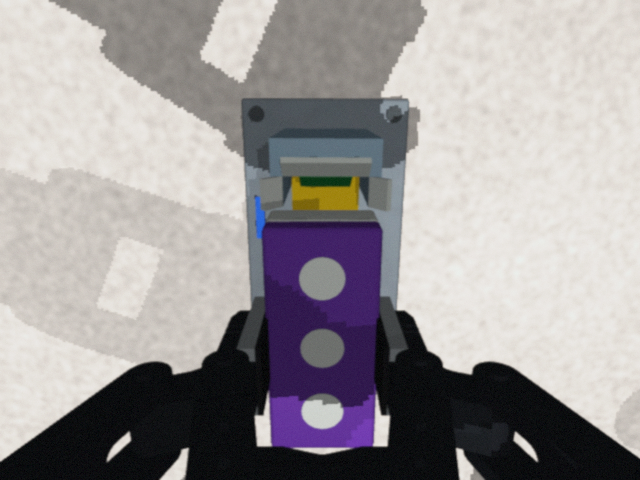

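View pics/s4c.png

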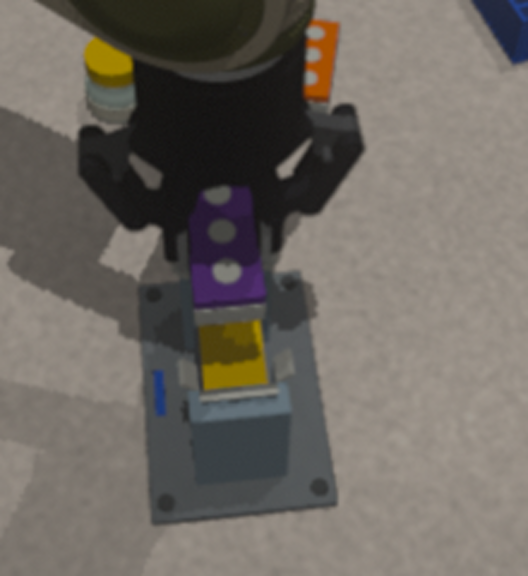

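View pics/t4.png

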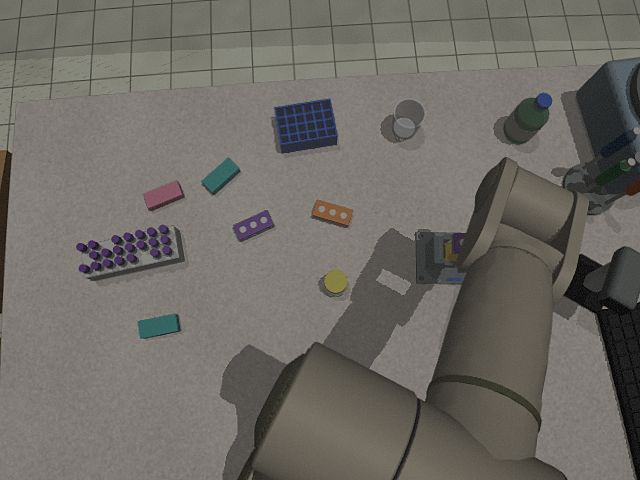

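```bash
python3 - <<'E'
from h import *
c,T=wristT()
s,p,M=pose(); ex=-M[:,2] if M[0,2]<0 else M[:,2]; ey=M[:,1] if M[1,1]>0 else -M[:,1]
def rel(uv,z):
    w=onz(c,uv,z,T)-p; return np.c_[w@ex,w@ey].round(1).tolist()
print('plate far',rel([[243,99],[408,99]],8), rel([[243,99],[408,99]],5))
print('rim far outer',rel([[270,138],[383,138]],94))
print('flare top far',rel([[281,158],[372,158]],103))
print('pack',rel([[264,224],[381,224],[272,447],[374,447]],p[2]+21.2))
E
```

```text
plate far [[-52.0, 80.4], [55.1, 80.3]] [[-52.5, 80.4], [55.6, 80.4]]
rim far outer [[-25.0, 61.9], [28.2, 61.9]]
flare top far [[-19.2, 53.7], [22.3, 53.7]]
pack [[-17.1, 44.2], [16.6, 44.2], [-17.5, -34.8], [17.4, -34.7]]
```

Emit:
send_rows --rows "0.2 2 -0.15 0.15 0;0.2 4 -0.15 0.15 0;0.2 5.2 -0.15 0.15 0;0.2 5.2 -0.15 0.15 0"

```text
time_s: 5.7
eef_pos: [507.2, -173.1, 108.5]
ee_rot: [0.706, 0.033, 0.707, -0.032]
force: [0.1, -0.1, -0.3]
grip_width: 0.4
```

```bash
python3 - <<'E'
from h import *
go(507,-172,105,84.5)
c,T=wristT()
p=capture('side')
im=cv2.resize(p['pixels'][300:460,260:380],None,fx=3.6,fy=3.6,interpolation=cv2.INTER_CUBIC)
im2=cv2.resize(c['pixels'][80:480,160:480],None,fx=1.44,fy=1.44)
cv2.imwrite('pics/s5.png',np.hstack([im[:,:330] if False else cv2.resize(im,(330,440)),cv2.resize(im2,(460,576))[:440]])[:,:,::-1])
E
```

```text
t 5.7 p [ 507.2 -173.1  108.5] toolx [-0.002  0.001 -1.   ] yaxis ang 84.7 F [ 0.1 -0.1 -0.3] g 0.4
shift cm [ 0.35  0.11 -0.03] yaw 0.04 alt -35.96
```

View pics/s5.png

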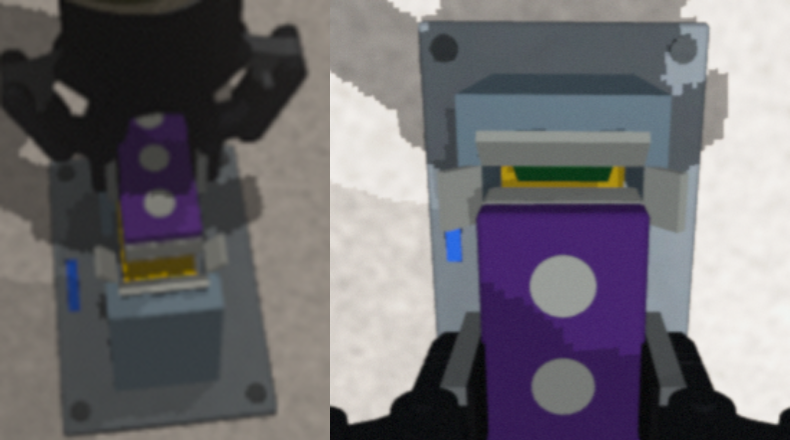

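Wrist and side views show the pack centred between the flares in x, with gaps at both y ends. I'll lower it and watch the force.

Emit:
send_rows --rows "0.2 0.8 0 0 0;0.2 1.6 0 0 0;0.2 1.6 0 0 0"

```text
time_s: 6.1
eef_pos: [507.1, -173.3, 92.3]
ee_rot: [0.706, 0.033, 0.707, -0.032]
force: [-0.7, -0.6, -0.2]
grip_width: 0.397
```

Emit:
send_rows --rows "0.2 0.4 0 0 0;0.2 0.8 0 0 0;0.2 0.8 0 0 0"

```text
time_s: 6.4
eef_pos: [507.8, -173.7, 85.2]
ee_rot: [0.707, 0.033, 0.706, -0.033]
force: [2.3, 1.3, -0.2]
grip_width: 0.399
```

```bash
python3 - <<'E'
from h import *
go(507,-172,46,84.5)
c,T=wristT()
p=capture('side')
im=cv2.resize(p['pixels'][300:460,260:380],None,fx=3.6,fy=3.6,interpolation=cv2.INTER_CUBIC)
im2=cv2.resize(c['pixels'][80:480,160:480],None,fx=1.44,fy=1.44)
cv2.imwrite('pics/s6.png',np.hstack([cv2.resize(im,(330,440)),cv2.resize(im2,(460,576))[:440]])[:,:,::-1])
E
```

```text
t 6.4 p [ 507.8 -173.7   85.2] toolx [ 0.001 -0.    -1.   ] yaxis ang 84.7 F [ 2.3  1.3 -0.2] g 0.399
shift cm [ 3.92  0.16 -0.1 ] yaw 0.04 alt -35.96
```

View pics/s6.png

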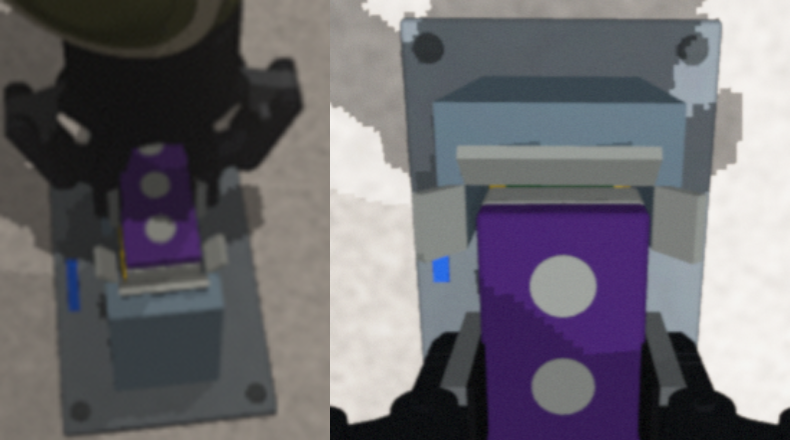

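Emit:
send_rows --rows "0.2 0.6 0 0 0;0.2 1.2 0 0 0;0.2 1.8 0 0 0;0.2 2.2 0 0 0"

```text
time_s: 6.9
eef_pos: [507.8, -173.7, 63.0]
ee_rot: [0.707, 0.033, 0.706, -0.033]
force: [0.9, 0.4, 4.7]
grip_width: 0.4
```

Emit:
send_rows --rows "0.2 0.6 0 0 0;0.2 1.2 0 0 0;0.2 1.6 0 0 0;0.2 1.6 0 0 0;0.2 1.6 0 0 0"

```text
time_s: 7.4
eef_pos: [507.6, -173.6, 47.4]
ee_rot: [0.706, 0.033, 0.706, -0.033]
force: [1.0, -1.3, 4.9]
grip_width: 0.394
```

```bash
python3 - <<'E'
from h import *
go(507,-172,46,84.5)
c,T=wristT()
p=capture('side')
im=cv2.resize(p['pixels'][300:460,260:380],None,fx=3.6,fy=3.6,interpolation=cv2.INTER_CUBIC)
im2=cv2.resize(c['pixels'][80:480,160:480],None,fx=1.44,fy=1.44)
cv2.imwrite('pics/s7.png',np.hstack([cv2.resize(im,(330,440)),cv2.resize(im2,(460,576))[:440]])[:,:,::-1])
E
```

```text
t 7.4 p [ 507.6 -173.6   47.4] toolx [-0. -0. -1.] yaxis ang 84.7 F [ 1.  -1.3  4.9] g 0.394
shift cm [ 0.14  0.16 -0.07] yaw 0.04 alt -35.96
```

View pics/s7.png

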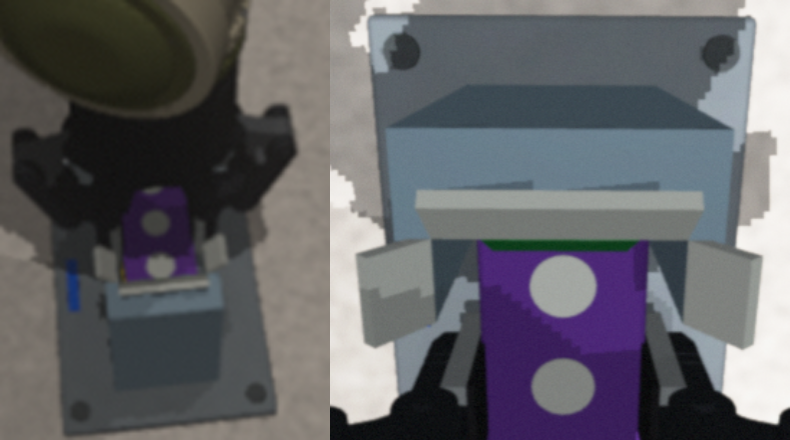

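The green lip now covers the pack's far end and the force is 5 N (floor only). I'll release.

Emit:
send_rows --rows "0.7 0 0 0 0;0.7 0 0 0 0;0.7 0 0 0 0;0.7 -2 0 0 0;0.7 -5 0 0 0;0.7 -10 0 0 0;0.7 -15 0 0 0;0.7 -15 0 0 0"

```text
time_s: 8.3
eef_pos: [509.6, -174.6, 203.6]
ee_rot: [0.71, 0.031, 0.703, -0.035]
force: [0.2, 0.1, -1.2]
grip_width: 0.698
```

```bash
python3 - <<'E'
from h import *
go(604,245,160,111.4)
c,T=wristT()
p=capture('side')
for k in blobs(p,'purple',40): print(k.mean(0).round(),len(k),*rect(p,k,74))
im=cv2.resize(p['pixels'][300:460,260:380],None,fx=3.6,fy=3.6,interpolation=cv2.INTER_CUBIC)
im2=cv2.resize(c['pixels'][80:480,160:480],None,fx=1.44,fy=1.44)
cv2.imwrite('pics/s8.png',np.hstack([cv2.resize(im,(330,440)),cv2.resize(im2,(460,576))[:440]])[:,:,::-1])
E
```

```text
t 8.3 p [ 509.6 -174.6  203.6] toolx [ 0.01  -0.006 -1.   ] yaxis ang 84.7 F [ 0.2  0.1 -1.2] g 0.698
shift cm [ 4.2  42.68  5.49] yaw -5.34 alt 30.66
[316. 378.] 138 [ 508.8 -170.6] [35.9 71.4] 84.9
```

View pics/s8.png

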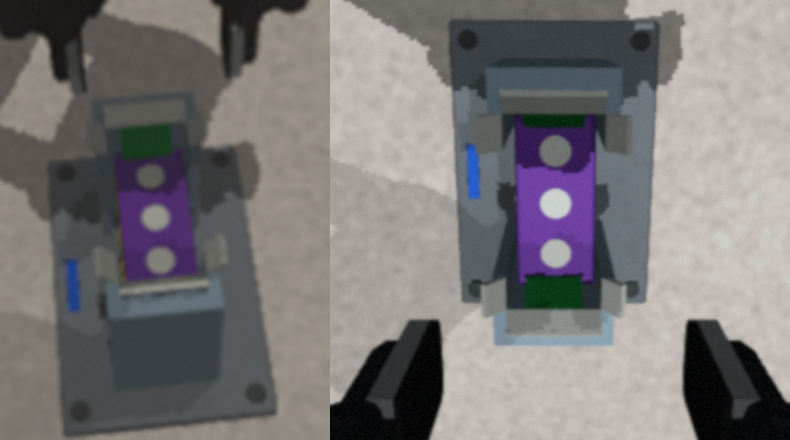

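The first pack sits flat under both green lips. Now the second pack.

Emit:
send_rows --rows "1 3.8 42.6 5.8 -5.3;1 3.8 42.6 5.8 -5.3;1 3.8 42.6 5.8 -5.3;1 3.8 42.6 5.8 -5.3;1 3.8 42.6 5.8 -5.3;1 3.8 42.6 5.8 -5.3;1 3.8 42.6 5.8 -5.3;1 3.8 42.6 5.8 -5.3;1 3.8 42.6 5.8 -5.3;1 3.8 42.6 5.8 -5.3;1 3.8 42.6 5.8 -5.3;1 3.8 42.6 5.8 -5.3"

```text
time_s: 9.6
eef_pos: [604.4, 244.2, 158.3]
ee_rot: [0.694, -0.13, 0.696, 0.13]
force: [0.6, 0.2, -0.8]
grip_width: 0.999
```

```bash
python3 - <<'E'
from h import *
c,T=wristT();save(c,'w9')
for k in blobs(c,'purple'): print(k.mean(0).round(),len(k),*rect(c,k,24,T))
go(604,245,1,111.4)
E
```

```text
[323. 217.] 331 [605.  247.4] [35.2 79.5] 111.0
t 9.65 p [604.6 244.1 158.7] toolx [-0.001 -0.    -1.   ] yaxis ang 111.1 F [-0.2 -0.9  0.2] g 1.0
shift cm [15.77  0.1  -0.  ] yaw -0.06 alt 35.94
```

View pics/w9.png

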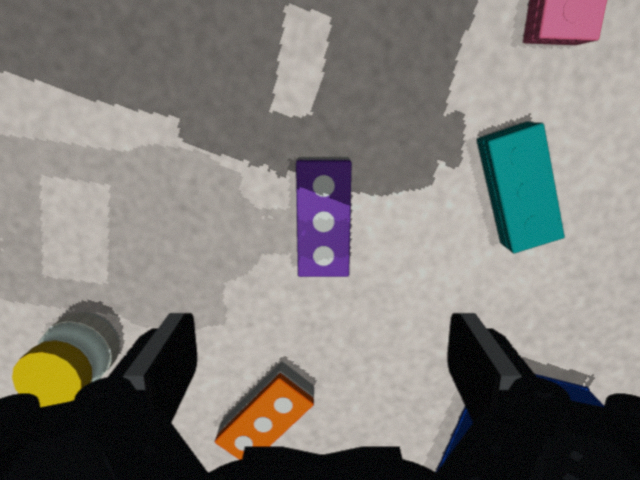

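The pack at (323,217) is centred between the fingers. Turquoise, orange and the jar are clear of them.

Emit:
send_rows --rows "1 5 0.1 0 0;1 10 0.1 0 0;1 14 0.1 0 0;1 15.6 0.1 0 0;1 15.6 0.1 0 0;0.2 15.6 0.1 0 0;0.2 15.6 0.1 0 0;0.2 15.6 0.1 0 0;0.2 15.6 0.1 0 0;0.2 15.6 0.1 0 0"

```text
time_s: 10.65
eef_pos: [605.3, 246.4, 5.2]
ee_rot: [0.696, -0.13, 0.694, 0.13]
force: [-0.4, -0.4, 7.5]
grip_width: 0.399
```

Emit:
send_rows --rows "0.2 -3 0 0 0;0.2 -8 0 0 0;0.2 -13 0 0 0;0.2 -18 0 0 0;0.2 -20 0 0 0;0.2 -20 0 0 0;0.2 -20 0 0 0"

```text
time_s: 11.35
eef_pos: [603.9, 246.1, 202.3]
ee_rot: [0.695, -0.13, 0.696, 0.13]
force: [-0.5, -0.1, -1.6]
grip_width: 0.4
```

```bash
python3 - <<'E'
from h import *
c,T=wristT();save(c,'w10')
go(507.5,-173.5,160,84.7)
z=ctrl.sense()['eef_pos'][2]+21
for k in blobs(c,'purple')[:]: print(k.mean(0).round(),len(k),*rect(c,k,z,T))
E
```

```text
t 11.4 p [603.6 246.1 201.3] toolx [-0.003 -0.001 -1.   ] yaxis ang 111.2 F [ 0.7 -0.6 -1.6] g 0.395
shift cm [  4.19 -35.64 -24.12] yaw 5.3 alt -30.7
[322. 334.] 642 [603.9 248.6] [35.5 80. ] 111.2
```

View pics/w10.png

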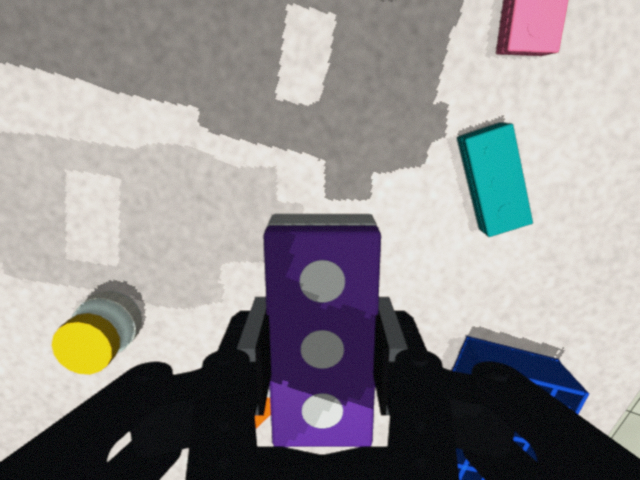

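Emit:
send_rows --rows "0.2 0 -35.6 -24.1 5.3;0.2 0 -35.6 -24.1 5.3;0.2 0 -35.6 -24.1 5.3;0.2 0 -35.6 -24.1 5.3;0.2 0 -35.6 -24.1 5.3;0.2 0 -35.6 -24.1 5.3;0.2 0 -35.6 -24.1 5.3;0.2 0 -35.6 -24.1 5.3;0.2 0 -35.6 -24.1 5.3;0.2 0 -35.6 -24.1 5.3;0.2 2 -35.6 -24.1 5.3;0.2 4 -35.6 -24.1 5.3"

```text
time_s: 12.6
eef_pos: [508.0, -172.2, 161.6]
ee_rot: [0.706, 0.033, 0.707, -0.032]
force: [-0.5, 0.4, -0.8]
grip_width: 0.396
```

Emit:
send_rows --rows "0.2 2 0 0 0;0.2 4 0 0 0;0.2 5 0 0 0;0.2 5 0 0 0;0.2 5 0 0 0"

```text
time_s: 13.1
eef_pos: [508.6, -172.6, 113.6]
ee_rot: [0.706, 0.033, 0.706, -0.033]
force: [0.1, 0.3, -0.5]
grip_width: 0.398
```

```bash
python3 - <<'E'
from h import *
go(507.5,-173.5,85,84.7)
c,T=wristT()
p=capture('side')
im=cv2.resize(p['pixels'][300:460,260:380],None,fx=3.6,fy=3.6,interpolation=cv2.INTER_CUBIC)
im2=cv2.resize(c['pixels'][80:480,160:480],None,fx=1.44,fy=1.44)
cv2.imwrite('pics/s11.png',np.hstack([cv2.resize(im,(330,440)),cv2.resize(im2,(460,576))[:440]])[:,:,::-1])
E
```

```text
t 13.1 p [ 508.6 -172.6  113.6] toolx [ 0. -0. -1.] yaxis ang 84.7 F [ 0.1  0.3 -0.5] g 0.398
shift cm [ 2.86 -0.1  -0.1 ] yaw 0.0 alt -36.0
```

View pics/s11.png

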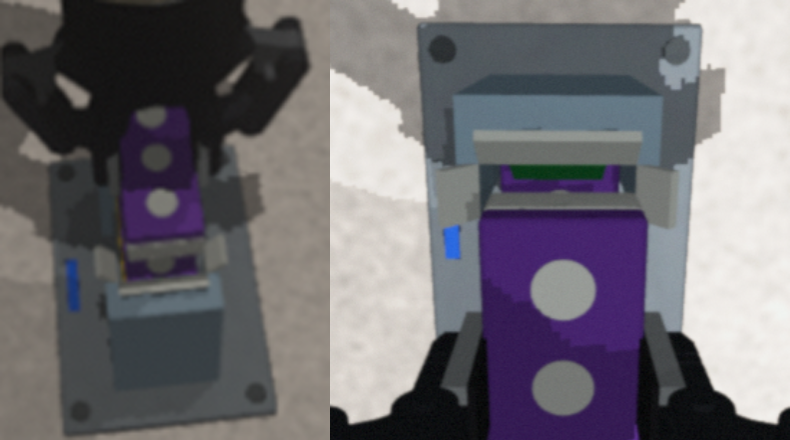

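The second pack is aligned in the mouth just as the first was. I'll move it 1 mm in −x and −y and lower it.

Emit:
send_rows --rows "0.2 0.6 -0.1 -0.1 0;0.2 1.4 -0.1 -0.1 0;0.2 2.1 -0.1 -0.1 0;0.2 2.7 -0.1 -0.1 0;0.2 2.7 -0.1 -0.1 0"

```text
time_s: 13.7
eef_pos: [507.3, -173.8, 85.6]
ee_rot: [0.706, 0.033, 0.706, -0.033]
force: [0.4, -0.3, -1.1]
grip_width: 0.396
```

Emit:
send_rows --rows "0.2 0.6 0 0 0;0.2 1.2 0 0 0;0.2 1.8 0 0 0;0.2 2.2 0 0 0"

```text
time_s: 14.1
eef_pos: [508.0, -174.4, 64.7]
ee_rot: [0.707, 0.032, 0.706, -0.033]
force: [1.5, -0.8, 5.9]
grip_width: 0.398
```

Emit:
send_rows --rows "0.2 0.6 0 0 0;0.2 1.2 0 0 0;0.2 1.6 0 0 0;0.2 1.6 0 0 0"

```text
time_s: 14.5
eef_pos: [507.9, -174.5, 48.6]
ee_rot: [0.707, 0.032, 0.706, -0.033]
force: [0.5, -0.5, 6.2]
grip_width: 0.398
```

```bash
python3 - <<'E'
from h import *
go(507.5,-173.5,47,84.7)
c,T=wristT()
p=capture('side')
im=cv2.resize(p['pixels'][300:460,260:380],None,fx=3.6,fy=3.6,interpolation=cv2.INTER_CUBIC)
im2=cv2.resize(c['pixels'][80:480,160:480],None,fx=1.44,fy=1.44)
cv2.imwrite('pics/s12.png',np.hstack([cv2.resize(im,(330,440)),cv2.resize(im2,(460,576))[:440]])[:,:,::-1])
E
```

```text
t 14.5 p [ 507.9 -174.5   48.6] toolx [ 0.002 -0.001 -1.   ] yaxis ang 84.7 F [ 0.5 -0.5  6.2] g 0.398
shift cm [ 0.16  0.09 -0.05] yaw -0.0 alt 36.0
```

View pics/s12.png

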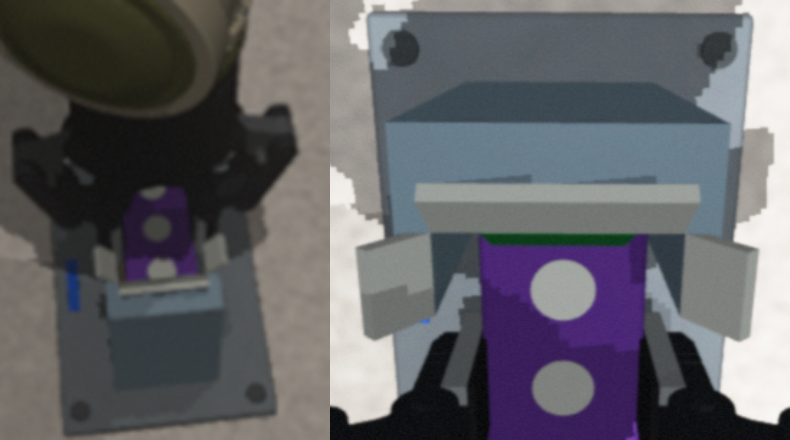

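The lip is over it again, with 6 N of floor force. I'll release, lift and check.

Emit:
send_rows --rows "0.2 0.1 0 0 0;0.7 0.1 0 0 0;0.7 0.1 0 0 0;0.7 0.1 0 0 0;0.7 -2 0 0 0;0.7 -5 0 0 0;0.7 -10 0 0 0;0.7 -15 0 0 0;0.7 -15 0 0 0;0.7 -15 0 0 0"

```text
time_s: 15.6
eef_pos: [507.4, -173.8, 198.7]
ee_rot: [0.707, 0.032, 0.706, -0.033]
force: [0.0, -0.7, -1.1]
grip_width: 0.699
```

```bash
python3 - <<'E'
from h import *
go(507.5,-173.5,200,84.7)
c,T=wristT()
p=capture('side')
for k in blobs(p,'purple',40): print(k.mean(0).round(),len(k),*rect(p,k,74))
for k in blobs(p,'orange',40): print('or',k.mean(0).round(),len(k),*rect(p,k,24))
for k in blobs(c,'purple',40): print('w',k.mean(0).round(),len(k),*rect(c,k,74,T))
im=cv2.resize(p['pixels'][300:460,260:380],None,fx=3.6,fy=3.6,interpolation=cv2.INTER_CUBIC)
im2=cv2.resize(c['pixels'][80:480,160:480],None,fx=1.44,fy=1.44)
cv2.imwrite('pics/s13.png',np.hstack([cv2.resize(im,(330,440)),cv2.resize(im2,(460,576))[:440]])[:,:,::-1])
E
```

```text
t 15.6 p [ 507.4 -173.8  198.7] toolx [ 0.001 -0.001 -1.   ] yaxis ang 84.7 F [ 0.  -0.7 -1.1] g 0.699
shift cm [-0.13  0.03  0.01] yaw 0.0 alt -36.0
[316. 380.] 148 [ 508.8 -172.2] [36.5 68.2] 84.5
or [353. 277.] 28 [618.9  41.2] [14.9 23.3] 64.6
or [355. 254.] 35 [638.3  96.2] [17.2 29. ] 75.7
w [322. 225.] 360 [ 508.2 -172.7] [36.5 79.4] 84.7
```

View pics/s13.png

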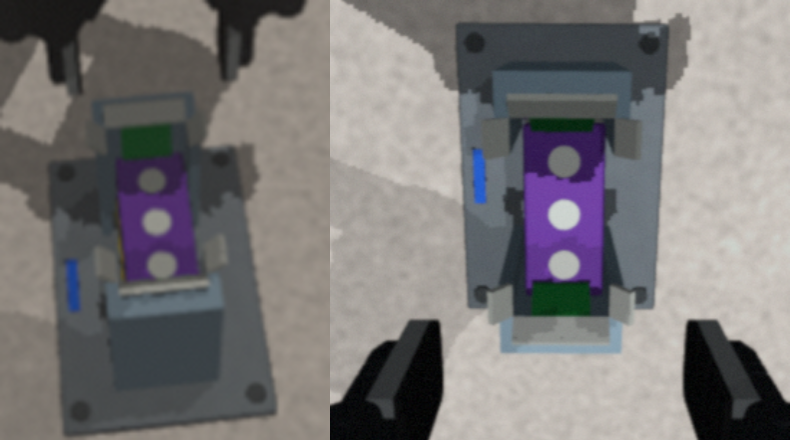

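```bash
python3 - <<'E'
from h import *
c,T=wristT();p=capture('side')
def dots(im,box):
    x0,y0,x1,y1=box;g=im[y0:y1,x0:x1].astype(int)
    hsv=cv2.cvtColor(im[y0:y1,x0:x1],cv2.COLOR_RGB2HSV)
    m=((hsv[:,:,1]<60)&(hsv[:,:,2]>70)).astype(np.uint8)
    n,l,s,ce=cv2.connectedComponentsWithStats(m)
    return [(ce[i]+[x0,y0]).round(1).tolist()+[int(s[i,4])] for i in range(1,n) if s[i,4]>15]
print(dots(p['pixels'],(303,356,331,402)));print(dots(c['pixels'],(295,165,352,283)))
w=cv2.resize(c['pixels'][120:340,240:410],None,fx=2.7,fy=2.7,interpolation=cv2.INTER_CUBIC)
cv2.imwrite('pics/w14.png',w[:,:,::-1])
sp=[(153,180),(157,222),(162,265)];wp=[(564,161),(564,214),(564,265)]
S=np.array(sp)/2.75+[260,300]; W=np.array(wp); W=np.c_[(W[:,0]-330)/1.4375+160 if False else (W[:,0]-330)/(460/320)+160, W[:,1]/1.44+80]
for a,b in zip(S,W):
    o1,d1=ray(p,[a]);o2,d2=ray(c,[b],T);print(tri([(o1,d1[0]),(o2,d2[0])]).round(1))
E
```

```text
[[314.6, 365.1, 73], [316.5, 380.2, 80], [319.7, 397.0, 103]]
[[295.0, 191.0, 45], [324.4, 193.2, 389], [324.4, 230.1, 370], [324.2, 265.3, 345]]
[ 510.9 -150.    69.8]
[ 508.4 -174.2   69.5]
[ 506.1 -198.4   70.1]
```

View pics/w14.png

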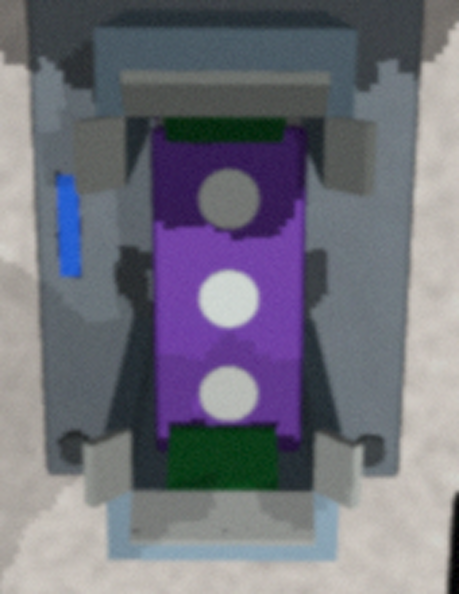

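Both lips overlap the pack. The dots triangulate to a level top at about 70 mm, nominally 74. I'll check orange, then hand in.

```bash
python3 - <<'E'
from h import *
p=capture('top')
for k in blobs(p,'orange',40): print('or',k.mean(0).round(),*rect(p,k,24))
print(workorder.finish_job(), ctrl.sense()['time_s'])
E
```

```text
or [333. 212.] [619.   76.5] [34.8 77.4] 69.4
the job is handed in; nothing more can be done
the job is handed in; nothing more can be done
```

Both purple-lidded packs are in the magazine, one pressed in after the other and both released under the green lips. The job was handed in at about 16 s of the 58 s allowed.

**What the last checks showed:**
- **Upper pack:** it lies flat with both lips over its ends, within about 2 mm of the magazine's axis.
- **First pack:** it was seen level under both lips before the second went in on top. It is hidden now, so that is its last direct check.
- **Orange pack:** it reads (619.0, 76.5) mm against (618.7, 76.5) mm at the start, so it has not moved.
- **Robot:** the gripper is open about 200 mm above the bench, touching nothing. The highest force reported was about 8.5 N, when the fingertips touched the bench during the first grasp.

**Disagreements:**
- The side, top and wrist cameras differed by 2–5 mm in position. I used values between them.
- The top of the upper pack measured about 70 mm high, against an expected 74 mm. That is probably calibration error, and 70 mm would also be within limits.
- The networks missed one of the purple packs and reported look-alikes instead, so I located both packs by colour and checked them across the views.

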